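# Put the spice jar away in the bolted drawer

## Robot

A 6-joint arm with a two-finger parallel gripper is mounted at the origin on a cart in front of the work surface, level with it; the furniture and walls round the work are solid. World frame = base frame: x ahead of the robot, y to its left, z up, the work surface at z = 0. Lengths are in m, angles in rad, forces in N, time in s.
With the tool pointing down it reaches from about 0.3 to 0.85 m from the base axis. Payload 5.4 kg.
Tool frame: the origin (TCP) lies at the very end of the fingers, on their centre line; the grasp point (between the pads) lies 19 mm behind it; z points along the fingers, y is the line along which they close (so a half turn about z gives the same grasp; the last joint's range is limited). The gripper opens to 85 mm and grips with 20 to 120 N. Pads are 22 mm wide; open, the fingers measure 114 mm over their backs; the gripper's body (76 mm by 85 mm) begins 54 mm behind the grasp point. The pads swing forward as they close: fully open they stand 13 mm farther back than shut.
Start: joints at [1.078, 0.158, 1.597, -0, 1.386, -0.21], TCP at [0.16, 0.552, 0.231] pointing down, gripper open.
Joint ranges: [-2.91, 2.91], [-0.94, 2.29], [0.18, 2.7], [-1.29, 4.43], [0.17, 2.64], [-3, 3]. Speed limits (rad/s): [2.57, 2.57, 3.14, 3.14, 3.14, 3.14].

## Interface

Orientations are given as a 3x3 rotation matrix whose columns are the frame's x, y, z axes.
In Python, from plant import r gives the robot as it stands. Calls block until the motion is done:
- r.reach(position, orientation): joint-space move of the TCP to a pose.
- r.move_linear(position, feed=0.15, rot=None): straight line of the TCP; rot=None keeps the orientation; feed is the mean speed in m/s.
- r.set_joints(angles): joint-space move.
- r.grip(opening, f_grip=None): finger opening in m; f_grip is the grip in N (None keeps the last); returns when the fingers have stopped.
- r.sleep(seconds).
- r.inverse_kinematics(position, orientation): joint angles nearest the present ones, or None.
- r.read_camera(name): name is "scene" or "top" or "wrist"; returns (picture, depth): 400x640x3 uint8, blue, green, red; 400x640 float32, m along the optical axis (not along the pixel's ray), 0 where there is no reading.
- r.camera_info(name): a dict with "fov_y" (degrees; the focal length in pixels is half the picture's height over the tangent of half this angle, whatever the lens; pixels are square), "cx", "cy" (the principal point, pixels), "R" (3x3) and "t" (3): a world point X has camera coordinates R X + t. Camera axes: x right, y down, z forward; pixel columns grow to the right and rows downward; lengths in m; the calibration is good to about 2 mm. The wrist camera is an equidistant fisheye: a pixel r from the principal point sees the ray r / f radians off the axis. A picture is of the moment at which its call begins: read the wrist's pose just before it. camera_info takes no time and is no camera call; for the wrist camera it gives the pose at the moment of the call.
A pose or a line that the arm cannot do raises r.Unreachable and nothing moves.
- r.finish_job(): hands the job in; it is judged then, once.
Readings, each from a call of its own:
- r.get_time_s(): time.
- r.get_joints(): joint angles.
- r.get_joint_vel(): joint speeds.
- r.get_joint_efforts(): joint torques, N m.
- r.get_ee_pos(): TCP position.
- r.get_ee_rot(): TCP orientation.
- r.get_wrist_force(): force on the tool from outside, world axes, zero at the start.
- r.get_torque(): the same for the moment, N m.
- r.get_gripper_width(): finger opening in m.
- r.get_grip_force(): force on a finger pad.
Only numpy, scipy, OpenCV 4.12 (cv2) and the standard library are available. Lean on these libraries where they do the work, as an engineer would, in place of code of your own. Each camera call takes 0.05 s, during which the arm holds its last target. There are 200 camera calls.

## Task

Draw back the sliding bolt that bars the little wooden drawer on the worktop, pull the drawer well out, and stand the red-capped spice jar upright in it. Then shut the drawer fully, gently enough that the jar stays standing, and slide the bolt all the way home again so that it bars the drawer. Leave the other jar and the shaker where they stand.

Things in the scene. Friction and masses are not known exactly. Their poses are not given: they have to be found in the camera images.
- cabinet: Fixed wooden cabinet, 190 mm deep (x), 310 wide (y), 226 high. Origin: centre of its underside; x points into it, away from its front; y to its left, z up. Front face: plane x = -0.095. Drawer front at the left, 178 mm wide (y -0.047 to 0.131), 12 to 135 mm high; the pillar at the right carries the bolt. A tea box and a mug are fixed on top, farther back.
- bolt (a joint): Steel slide bolt, m: 0 = home, 0.040 = withdrawn to the right (cabinet -y); stops at both ends, 2 N friction, no spring. Starts at 0 to 0.010. At home its bar covers the drawer's right edge by 25 mm and bars it; the drawer is free above 0.030. The bar runs 3 mm in front of the shut drawer front: if the drawer stands out more, the bar's end butts on the drawer's edge.
- bolt_tab (a point): Grip point of the bolt's upright thumb tab: 14 mm wide (cabinet y), 34 high, standing out 52 mm from the front face. The point is 37 mm in front of the face, 80 mm above the worktop, mid-width and mid-height; it moves with the bolt. Axes as the cabinet's. The guide rails behind it stand out 10 mm and end 21 mm right of the tab's middle when it is withdrawn.
- drawer (a joint): Drawer, m: 0 = shut against its stop, flush with the cabinet front; grows as it is pulled out toward the robot (cabinet -x); stop at 0.165. About 2 N of friction, no spring; stays where it is left.
- drawer_pull (a point): Grip point of the drawer's upright dark steel pull tab: 16 mm wide (cabinet y; an 18 mm round bead along its front edge), 46 high, standing out 59 mm at mid-width of the drawer front. The point is 37 mm in front of the drawer front, 80 mm above the worktop, at mid-width of the tab. Moves with the drawer. Axes as the cabinet's.
- drawer_in (a point): Centre of the drawer's inner floor (upper side), 18 mm above the worktop; moves with the drawer, axes as the cabinet's. Inside 156 mm long (x), 148 wide (y). Side and back walls rise 44 mm above the floor, the front 117 mm. Fully out, this point is 72 mm in front of the cabinet face; only the front half clears the overhang. A standing jar passes into the cabinet with 15 mm to spare.
- spice_jar: Loose glass spice jar with red screw cap, 45 mm diameter, 106 mm high (cap: the top 21 mm), about 0.11 kg, standing upright. Origin: centre of its underside, z up along its axis.
- preserve_jar: Bystander: loose preserve jar, 62 mm diameter, 99 mm high, pale metal lid. Origin: centre of its underside.
- shaker: Bystander: loose grey salt shaker, 44 mm diameter, 90 mm high. Origin: centre of its underside.
- overhang (a point): Middle of the front lower edge of the cabinet's dark top board, 38 mm in front of the front face, 210 mm above the worktop; the board (16 mm thick) spans the full width and roofs over both steel tabs, so these can be reached only with the tool tilted about 25 to 35 degrees, coming from the front and above.
Things that resemble listed ones, but are neither listed nor needed, are in the scene too. What is shaped like the spice_jar but green or pink is not meant.

How it is judged:
By the outcome, as a careful person would: the job done as asked, in the order asked, and still so for the second after the job is handed in, with the robot touching nothing.
It also fails if it takes over 72 s, if anything falls off the work surface, if the arm or the gripper's body presses on something with over 40 N, if the wrist force passes 120 N, or if a joint passes its speed limit or range.

## Working session

There is one attempt and no reset: what is moved stays moved. The work goes in short steps, each a Python script; the robot and the scene stay as the last script left them, time stands still between calls to the robot, and variables do not carry over. Pictures are saved under pics/ and viewed, at most 10 in all, crops included, and the job is handed in when it is done.

```bash
ls; mkdir -p pics
cat > h.py <<'E'
import numpy as np, cv2
from plant import r
def snap(name):
    i=r.camera_info(name); p,d=r.read_camera(name); return p,d,i
def px2w(u,v,z,i):
    f=200/np.tan(np.radians(i["fov_y"])/2)
    c=np.array([(u-i["cx"])/f,(v-i["cy"])/f,1])*z
    return np.array(i["R"]).T@(c-np.array(i["t"]))
def cloud(d,i):
    f=200/np.tan(np.radians(i["fov_y"])/2)
    v,u=np.mgrid[0:400,0:640]
    c=np.stack([(u-i["cx"])/f*d,(v-i["cy"])/f*d,d],-1)
    return (c-np.array(i["t"]))@np.array(i["R"])
E
python3 - <<'E'
from h import *
for n in("scene","top"):
    p,d,i=snap(n); cv2.imwrite(f"pics/{n}0.png",p); np.savez(f"{n}0.npz",p=p,d=d,**{k:i[k] for k in i})
    print(n,i)
print(r.get_time_s())
E
```

```text
pics
scene {'fov_y': 52.93405889234216, 'cx': 322.56753556698686, 'cy': 210.35927797974017, 'R': array([[ 0.53419127, -0.84521393, -0.01590911],
       [-0.62072917, -0.37939821, -0.68611391],
       [ 0.57387715,  0.37639131, -0.72732015]]), 't': array([-0.31525781,  0.46677665,  1.07514786])}
top {'fov_y': 50.73891365459569, 'cx': 312.8647286278707, 'cy': 201.47586121544828, 'R': array([[-0.16880512, -0.98563808, -0.00473367],
       [-0.9100428 ,  0.15769938, -0.38334451],
       [ 0.37858545, -0.06040267, -0.9235933 ]]), 't': array([0.10888212, 0.61316086, 1.40145022])}
0.1
```

View pics/scene0.png

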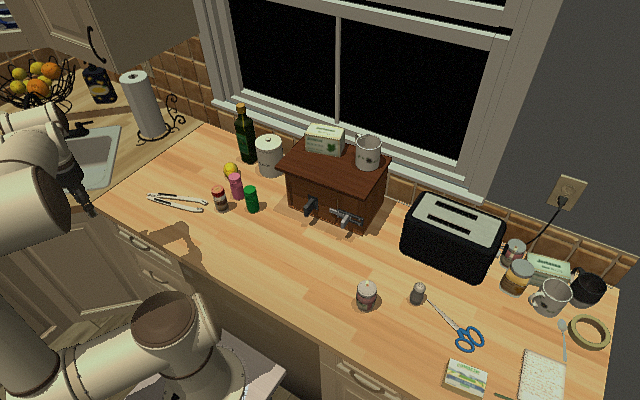

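View pics/top0.png

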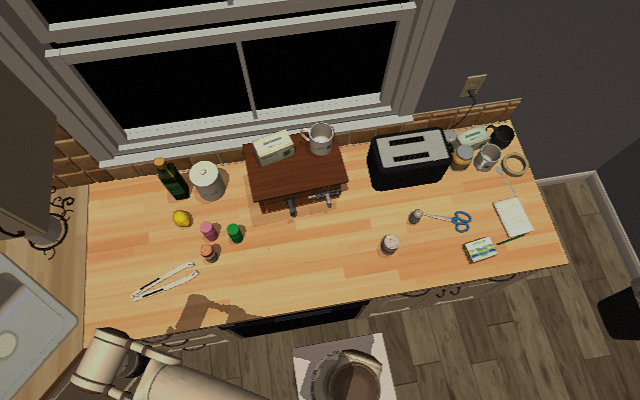

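Scene: the red-capped jar candidate is at (219,198), with pink (235,185) and green (251,199) beside it. A small reddish jar stands at (515,252) near the toaster. The preserve jar is at (366,295), the shaker at (418,292), and the cabinet tabs at (311,205) and (347,217). I'll confirm these in an enlarged crop and fit the geometry.

Run:
```python
from h import *
S=dict(np.load("scene0.npz")); T=dict(np.load("top0.npz"))
p=S["p"]
a=cv2.resize(p[165:225,180:300],(720,360),interpolation=3)
b=cv2.resize(p[235:275,495:535],(240,240),interpolation=3); c=cv2.resize(p[180:240,290:370],(320,240),interpolation=3)
o=np.zeros((600,720,3),np.uint8);o[:360]=a;o[360:,:240]=b;o[360:,250:570]=c
cv2.imwrite("pics/crop.png",o)
for n,D in(("scene",S),("top",T)):
    P=cloud(D["d"],D); D["P"]=P
    # cabinet top board z~0.226
    m=(abs(P[...,2]-0.226)<0.006)&(P[...,0]>0.4)&(D["d"]>0)
    k,l,st,_=cv2.connectedComponentsWithStats(m.astype(np.uint8)); j=1+st[1:,4].argmax()
    q=P[l==j]; rect=cv2.minAreaRect(q[:,:2].astype(np.float32)); print(n,"board",st[j],rect,cv2.boxPoints(rect).round(4).tolist(),q[:,2].mean())
def around(D,u,v,w,zmin):
    P=D["P"][v-w:v+w,u-w:u+w].reshape(-1,3); q=P[(P[:,2]>zmin)&(P[:,2]<0.13)]; return q
for n,D,L in(("scene",S,[("red",219,192),("pink",235,182),("green",251,192),("pres",366,289),("shk",418,290),("R2",515,248)]),("top",T,[("red",208,253),("pink",208,230),("green",235,232),("pres",390,243),("shk",416,216)])):
    for nm,u,v in L:
        q=around(D,u,v,14,0.02); zt=np.percentile(q[:,2],97); t=q[q[:,2]>zt-0.006]
        (x,y),R=cv2.minEnclosingCircle(t[:,:2].astype(np.float32)); print(n,nm,round(zt,4),t[:,:2].mean(0).round(4),(round(x,4),round(y,4),round(R,4)),len(t))
```

```text
scene board [ 274  136  118   65 3285] ((0.7372208833694458, 0.04702708125114441), (0.2315709888935089, 0.3362700045108795), 3.3366317749023438) [[0.6118000149726868, 0.20810000598430634], [0.6313999891281128, -0.12759999930858612], [0.8626000285148621, -0.11410000175237656], [0.8429999947547913, 0.2215999960899353]] 0.22535718435652027
top board [ 242  130  106   72 3803] ((0.7383450865745544, 0.050423868000507355), (0.22878548502922058, 0.33392661809921265), 3.4383018016815186) [[0.6140999794006348, 0.2101999968290329], [0.6341999769210815, -0.12309999763965607], [0.862500011920929, -0.10939999669790268], [0.8424999713897705, 0.22390000522136688]] 0.22499965115890397
scene red 0.1081 [0.5205 0.3983] (0.5403, 0.3982, 0.0485) 98
scene pink 0.1084 [0.5802 0.3666] (0.5753, 0.3557, 0.0671) 117
scene green 0.1081 [0.5749 0.3019] (0.5793, 0.3301, 0.0519) 84
scene pres 0.102 [ 0.4347 -0.25  ] (0.4354, -0.2493, 0.0291) 234
scene shk 0.0892 [ 0.5289 -0.3754] (0.5292, -0.3749, 0.0144) 59
scene R2 0.1091 [ 0.7618 -0.5953] (0.7888, -0.5764, 0.0481) 42
top red 0.1102 [0.5134 0.4039] (0.5142, 0.4037, 0.0216) 77
top pink 0.109 [0.5992 0.398 ] (0.5997, 0.3975, 0.0224) 91
top green 0.1099 [0.5758 0.3041] (0.5751, 0.3039, 0.0218) 76
top pres 0.1021 [ 0.435  -0.2465] (0.4339, -0.2454, 0.0284) 115
top shk 0.0888 [ 0.5278 -0.3705] (0.5292, -0.3714, 0.0148) 37
```

View pics/crop.png

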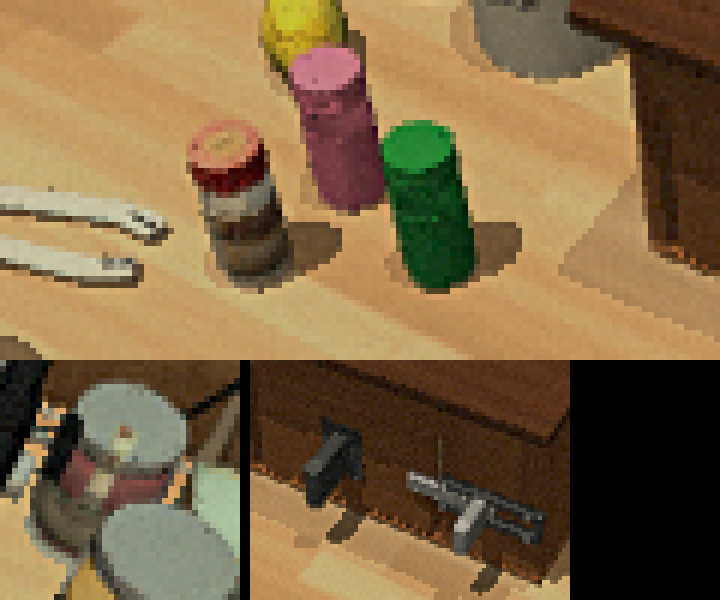

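The red cap with a glass, white-banded body at scene (219,198) is the spice jar. The pink (235,185) and green (251,199) ones are solid look-alikes, and (515,252) has a pale lid. Next: locate the tabs in the cabinet frame and check IK.

```bash
cat >> h.py <<'E'
YAW=np.radians(3.4); C0=np.array([0.7558,0.050,0.])
X=np.array([np.cos(YAW),np.sin(YAW),0]); Y=np.array([-np.sin(YAW),np.cos(YAW),0]); Z=np.array([0,0,1.])
def W(p): return C0+p[0]*X+p[1]*Y+p[2]*Z
def rot(tilt,flip=1):
    t=np.radians(tilt); z=np.sin(t)*X-np.cos(t)*Z; y=flip*Y
    return np.stack([np.cross(y,z),y,z],1)
def tcp(p,tilt): return W(p)+0.019*rot(tilt)[:,2]   # grasp point (cabinet coords) -> TCP
E
python3 - <<'E'
from h import *
for n in("scene","top"):
    D=dict(np.load(n+"0.npz")); P=cloud(D["d"],D)-C0
    c=np.stack([P@X,P@Y,P@Z],-1)
    f=(abs(c[...,1])<.15)&(c[...,2]>.03)&(c[...,2]<.19)&(c[...,0]>-.12)&(c[...,0]<-.07)
    print(n,"face x",np.percentile(c[f][:,0],[10,50,90]).round(4),f.sum())
    t=(abs(c[...,1])<.15)&(c[...,2]>.055)&(c[...,2]<.11)&(c[...,0]>-.165)&(c[...,0]<-.112)&(D["d"]>0)
    k,l,st,_=cv2.connectedComponentsWithStats(t.astype(np.uint8))
    for j in range(1,k):
        if st[j,4]>8: q=c[l==j]; print(st[j],"min",q.min(0).round(4),"max",q.max(0).round(4),"med",np.median(q,0).round(4))
for fl in(1,-1):
  for nm,p,t in(("bolt",(-.132,-.09,.08),30),("boltw",(-.132,-.12,.08),30),("pull",(-.132,.042,.08),30),("pullout",(-.30,.042,.08),30),("pullabove",(-.38,.042,.2),30),("jarplace",(-.205,.042,.1),0),("jarabove",(-.205,.042,.26),0)):
    q=r.inverse_kinematics(tcp(p,t),rot(t,fl)); print(fl,nm,None if q is None else np.round(q,2))
  q=r.inverse_kinematics(np.array([.515,.401,.06]),rot(0,fl)); print(fl,"jar",None if q is None else np.round(q,2))
E
```

```text
scene face x [-0.0992 -0.0921 -0.0894] 2011
[303 201  10  16 108] min [-0.1535  0.0293  0.0589] max [-0.1122  0.0475  0.1062] med [-0.14    0.0343  0.0903]
[341 216   7  13  67] min [-0.1468 -0.1088  0.066 ] max [-0.1129 -0.0939  0.0987] med [-0.1326 -0.1048  0.092 ]
top face x [-0.1011 -0.0923 -0.0899] 774
[325 196   6  10  46] min [-0.1443 -0.1042  0.0659] max [-0.1125 -0.0894  0.1002] med [-0.1299 -0.0954  0.0931]
[288 203   7  14  63] min [-0.152   0.035   0.0606] max [-0.1123  0.0522  0.1086] med [-0.1393  0.0441  0.0993]
1 bolt [-0.36  0.22  1.98  0.45  0.49 -2.34]
1 boltw [-0.42  0.24  1.97  0.48  0.52 -2.42]
1 pull [-0.09  0.21  2.    0.19  0.42 -1.87]
1 pullout [-0.18 -0.26  2.45  0.28  0.45 -2.03]
1 pullabove [-0.27 -0.93  2.56  0.19  1.01 -1.96]
1 jarplace [-0.07  0.27  1.78 -0.    1.09 -1.7 ]
1 jarabove [-0.07  0.1   1.64 -0.    1.4  -1.7 ]
1 jar [ 0.48  0.53  1.49 -0.    1.13 -1.15]
-1 bolt [-0.36  0.22  1.98  0.45  0.49  0.8 ]
-1 boltw [-0.42  0.24  1.97  0.48  0.52  0.72]
-1 pull [-0.09  0.21  2.    0.19  0.42  1.27]
-1 pullout [-0.18 -0.26  2.45  0.28  0.45  1.11]
-1 pullabove [-0.27 -0.93  2.56  0.19  1.01  1.18]
-1 jarplace [-0.07  0.27  1.78 -0.    1.09  1.44]
-1 jarabove [-0.07  0.1   1.64 -0.    1.4   1.44]
-1 jar [ 0.48  0.53  1.49 -0.    1.13  1.99]
```

Tabs match the model: pull at y≈0.041, bolt tab at y≈-0.099. Moving to the bolt pre-grasp and checking with the wrist camera.

```bash
cat >> h.py <<'E'
F=-1; RT=rot(30,F)
def go(p,tilt=30,feed=0.15): r.move_linear(tcp(p,tilt),feed,rot(tilt,F))
def cab():  # grasp point now, cabinet coords
    g=np.array(r.get_ee_pos())-0.019*np.array(r.get_ee_rot())[:,2]-C0; return np.round([g@X,g@Y,g@Z],4)
def wf():
    f=np.array(r.get_wrist_force()); return np.round([f@X,f@Y,f@Z],1)
def wproj(p,i): # world point -> wrist fisheye pixel
    c=np.array(i["R"])@p+np.array(i["t"]); f=200/np.tan(np.radians(i["fov_y"])/2)
    a=np.arctan2(np.hypot(c[0],c[1]),c[2]); n=c[:2]/np.hypot(c[0],c[1])*a*f; return n+[i["cx"],i["cy"]]
E
python3 - <<'E'
from h import *
print(r.get_gripper_width())
r.reach(tcp((-.26,-.099,.24),30),RT)
r.grip(0.05,30)
go((-.185,-.099,.172),30,.2)
print(r.get_time_s(),cab(),wf())
p,d,i=snap("wrist")
for q in((-.132,-.099,.08),(-.147,-.099,.097),(-.132,.042,.08),(-.154,.042,.103)):
    u=wproj(W(q),i); print(q,u.round()); cv2.drawMarker(p,tuple(int(a) for a in u),(0,0,255),0,10,1)
cv2.imwrite("pics/w1.png",p)
E
```

```text
0.08541715934092453
3.7 [-0.1851 -0.099   0.1722] [-0.6  0.2 -0. ]
(-0.132, -0.099, 0.08) [319. 204.]
(-0.147, -0.099, 0.097) [319. 219.]
(-0.132, 0.042, 0.08) [155. 203.]
(-0.154, 0.042, 0.103) [138. 224.]
```

View pics/w1.png

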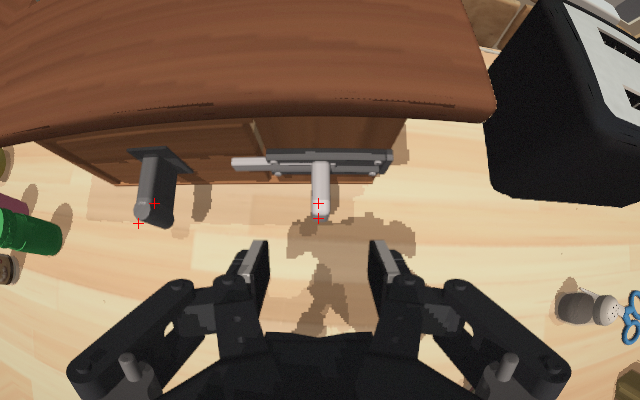

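The wrist view shows the bolt tab at (320,190–218), centred between the fingers and matching the prediction. The pull is at (142–160,160–225), also near its prediction. Gripping and withdrawing.

Run:
```python
from h import *
go((-.131,-.099,.080),30,.12)
print(wf()); r.grip(0.0,30); print("w",r.get_gripper_width(),cab(),wf(),r.get_time_s())
y=-.099
for s in (.026,.004,.003,.003,.003,.003,.003):
    y-=s; go((-.131,y,.080),30,.08 if s>.01 else .04)
    f=wf(); print(round(y,4),cab(),f)
    if abs(f[1])>14: break
print(r.get_time_s(), r.get_gripper_width())
```

```text
[-0.6 -0.2 -0.1]
w 0.013751604021680495 [-0.1308 -0.0992  0.0807] [-5.6 -0.6  6.9] 5.2
-0.125 [-0.1308 -0.126   0.0807] [-5.4 -2.8  5.4]
-0.129 [-0.1308 -0.1295  0.0807] [-5.1 -0.9  6.3]
-0.132 [-0.1308 -0.1323  0.0807] [-4.4  0.3  5.9]
-0.135 [-0.1308 -0.1351  0.0807] [-4.8  0.3  5.9]
-0.138 [-0.1308 -0.1358  0.0807] [-4.6 11.   9. ]
-0.141 [-0.1309 -0.136   0.0806] [-3.9 19.2 13.5]
6.925 0.013528622693428784
```

Run:
```python
from h import *
go((-.131,-.136,.0805),30,.05); r.grip(.05); 
go((-.185,-.136,.172),30,.25)
go((-.185,.040,.172),30,.3)
go((-.131,.040,.080),30,.2)
print(wf()); r.grip(0.0,40); print("w",r.get_gripper_width(),cab(),wf(),r.get_time_s())
x=-.131
for s in (.02,.06,.06,.015,.006,.004,.004):
    x-=s; go((x,.040,.080),30,.1 if s>.01 else .05)
    f=wf(); print(round(x,4),cab(),f)
    if abs(f[0])>25: break
print(r.get_time_s(), r.get_gripper_width())
```

```text
[0.1 0.3 0.7]
w 0.01686934493402189 [-0.1305  0.0404  0.0815] [-4.7  2.8  7.6] 10.0
-0.151 [-0.1506  0.0404  0.0816] [-1.3  3.7  5.4]
-0.211 [-0.2103  0.0403  0.0815] [-1.2  4.8  7.2]
-0.271 [-0.2702  0.0403  0.0815] [-1.7  6.3  7.8]
-0.286 [-0.2853  0.0403  0.0815] [-2.2  5.6  7.9]
-0.292 [-0.2911  0.0403  0.0815] [-2.6  5.3  8.3]
-0.296 [-0.2951  0.0403  0.0815] [-2.3  5.6  8.3]
-0.3 [-0.2974  0.0402  0.0823] [ 21.9  11.3 -12.3]
12.9167 0.01712559748049529
```

```bash
cat >> h.py <<'E'
def wray(u,v,i,z): # wrist pixel -> world point at height z
    f=200/np.tan(np.radians(i["fov_y"])/2); d=np.array([u-i["cx"],v-i["cy"]]); n=np.hypot(*d); a=n/f
    c=np.array([*(d/max(n,1e-9)*np.sin(a)),np.cos(a)]); R=np.array(i["R"]); o=-R.T@np.array(i["t"]); w=R.T@c
    return o+w*(z-o[2])/w[2]
E
python3 - <<'E'
from h import *
go((-.2955,.0403,.0815),30,.05); r.grip(.05)
go((-.300,.040,.21),30,.25)
r.reach(np.array([.505,.401,.23]),rot(0,F)); r.grip(.07,30)
print(r.get_time_s(),r.get_ee_pos(),wf())
p,d,i=snap("wrist")
u=wproj(np.array([.515,.401,.106]),i); print(u)
cv2.drawMarker(p,tuple(int(a) for a in u),(255,255,0),0,10,1)
cv2.imwrite("pics/w2.png",p)
E
```

```text
15.85 [0.50526102 0.40036555 0.23042196] [0.1 0.4 0.1]
[318.67949732 180.77366955]
```

View pics/w2.png

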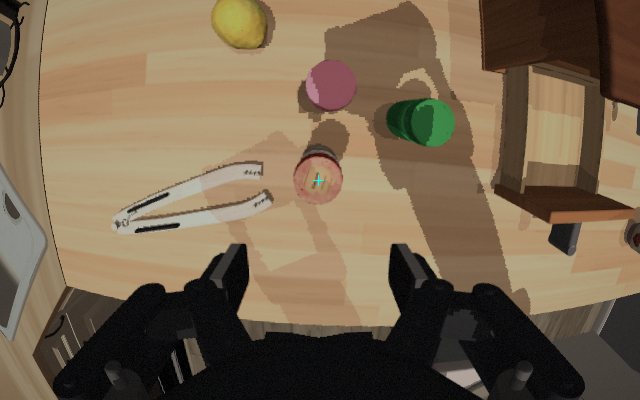

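The wrist view shows the red cap centred at (318,180), right on the prediction, and the drawer open at (550,130). Grasping the jar.

Run:
```python
from h import *
R0=rot(0,F)
r.move_linear([.515,.401,.16],.2,R0); r.move_linear([.515,.401,.060],.12)
r.grip(0.0,35); print("w",r.get_gripper_width(),r.get_ee_pos(),wf(),r.get_grip_force())
r.move_linear([.515,.401,.10],.08); r.move_linear([.515,.401,.255],.2); print(wf(),r.get_gripper_width())
t=W((-.205,.042,.255)); r.move_linear(t,.2); r.sleep(.2)
print(r.get_time_s(),r.get_ee_pos(),wf(),r.get_gripper_width(),t)
p,d,i=snap("wrist"); q,_,_=snap("scene")
cv2.imwrite("pics/w3.png",np.hstack([cv2.resize(p,(480,300)),cv2.resize(q[120:280,200:360],(300,300))]))
```

```text
w 0.043385451720965605 [0.51579727 0.40147786 0.0612395 ] [-0.6 -0.2  4.2] 35.87553631514311
[ 0.3  0.3 -1.4] 0.04375169187643513
21.275 [0.54862002 0.08033231 0.25496655] [-0.9 -0.4 -1.9] 0.044005074403676535 [0.54866997 0.07976827 0.255     ]
```

View pics/w3.png

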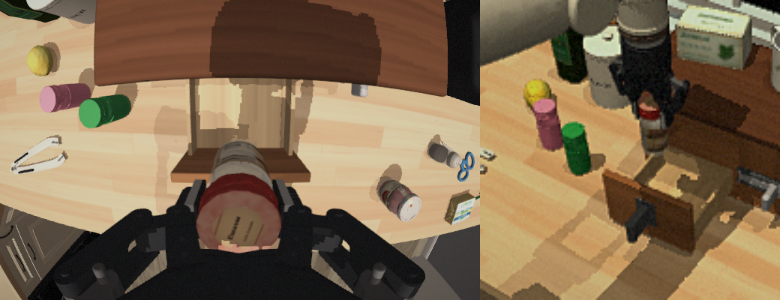

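The jar is held upright at (240,200), and the open drawer lies below it with its front board at (240,165). Lowering it in.

Run:
```python
from h import *
p=lambda z:W((-.200,.042,z))
r.move_linear(p(.255),.1)
for z in(.18,.13,.095,.086):
    r.move_linear(p(z),.12 if z>.09 else .05); f=wf(); print(z,f,r.get_ee_pos()[2])
    assert abs(f).max()<8
z=.086
while z>.074:
    z-=.002; r.move_linear(p(z),.03); f=wf(); print(round(z,4),f)
    if f[2]>2: break
r.grip(.052); r.sleep(.1); r.grip(.068); r.move_linear(p(z+.05),.08); r.move_linear(p(.25),.25)
print(r.get_time_s(),wf())
r.move_linear(W((-.30,.04,.25)),.25); 
q,_,_=snap("wrist"); cv2.imwrite("pics/w4.png",q)
print(r.get_time_s())
```

```text
0.18 [-0.4 -0.6 -2. ] 0.1808454549935925
0.13 [-0.1 -0.   0.1] 0.13063696908450612
0.095 [-0.1  0.3 -0.5] 0.09545902601195974
0.086 [-0.1  0.4 -0.8] 0.0859260672121762
0.084 [ 0.8  0.3 -1.5]
0.082 [-0.5  0.1 -0.2]
0.08 [ 0.  -0.6 -1.4]
0.078 [-0.3 -0.1  6.3]
26.8167 [ 0.5  0.2 -0.1]
27.4167
```

View pics/w4.png

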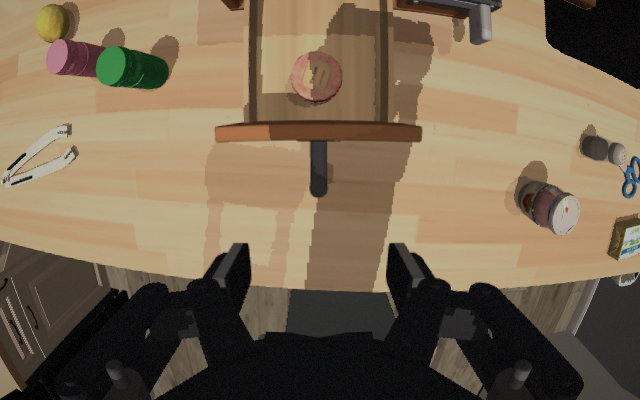

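The jar stands upright in the drawer, its cap at (316,75). Now closing gently.

Run:
```python
from h import *
r.grip(.05)
go((-.300,.040,.20),30,.2); go((-.2955,.0403,.0815),30,.12)
r.grip(0.0,40); print("w",r.get_gripper_width(),cab(),wf(),r.get_time_s())
go((-.145,.0403,.0815),30,.05); print(cab(),wf())
x=-.145
for s in (.006,.005,.003,.002,.002,.002,.002):
    x+=s; go((x,.0403,.0815),30,.03); f=wf(); print(round(x,4),cab(),f)
    if f[0]<-18: break
r.sleep(.2); go((x-.0015,.0403,.0815),30,.03); print(wf())
r.grip(.05); go((-.185,.040,.172),30,.2); go((-.185,-.136,.172),30,.25)
print(r.get_time_s(),cab(),wf())
q,_,_=snap("wrist"); cv2.imwrite("pics/w5.png",q)
```

```text
w 0.017147234176376168 [-0.295   0.0403  0.0822] [-1.9  1.   4.8] 29.9417
[-0.1444  0.0404  0.0823] [-1.2  2.4  4.9]
-0.139 [-0.1382  0.0404  0.0823] [2.3 4.4 3.6]
-0.134 [-0.1333  0.0404  0.0823] [2.3 4.3 4.4]
-0.131 [-0.1321  0.0405  0.0815] [-11.6   1.7  15.4]
-0.129 [-0.1312  0.0405  0.0809] [-18.9   0.3  20.3]
[-2.8  2.7  6.3]
36.6583 [-0.1854 -0.135   0.1707] [-0.3 -0.3 -0.5]
```

View pics/w5.png

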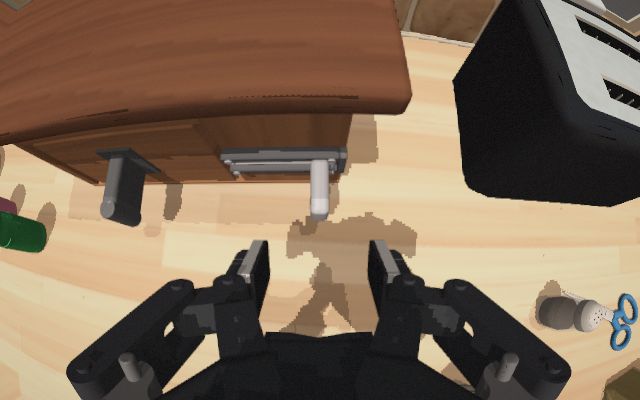

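The drawer front is flush and the bolt tab is centred at (320,190). Sliding the bolt home.

Run:
```python
from h import *
go((-.131,-.136,.0805),30,.15)
r.grip(0.0,30); print("w",r.get_gripper_width(),cab(),wf(),r.get_time_s())
y=-.136
for s in (.010,.010,.012,.004,.003,.003,.002,.002,.002):
    y+=s; go((-.131,y,.0805),30,.05); f=wf(); print(round(y,4),cab(),f)
    if f[1]<-16: break
go((-.131,y-.002,.0805),30,.05); print(cab(),wf())
r.grip(.05); go((-.185,y-.002,.172),30,.2); go((-.27,y-.002,.24),30,.25)
p,d,i=snap("wrist"); s,_,_=snap("scene"); print(r.get_time_s(),wf())
cv2.imwrite("pics/fin.png",np.hstack([cv2.resize(p[:300,:480],(400,250)),cv2.resize(s[120:270,230:470],(400,250),interpolation=3)]))
```

```text
w 0.013675023429589709 [-0.1308 -0.1356  0.0815] [-3.9  4.1  6. ] 37.975
-0.126 [-0.1308 -0.1259  0.0815] [-4.3  2.   5.9]
-0.116 [-0.1308 -0.1159  0.0815] [-5.   1.6  6.3]
-0.104 [-0.1309 -0.1038  0.0814] [-4.7  1.7  6.9]
-0.1 [-0.1309 -0.1001  0.0814] [-5.6  0.7  6.4]
-0.097 [-0.1308 -0.0973  0.0814] [-5.2  0.3  6. ]
-0.094 [-0.1308 -0.0954  0.0815] [-6.5 -4.2  3.7]
-0.092 [-0.1307 -0.0952  0.0815] [ -7.2 -12.8   2.6]
-0.09 [-0.1307 -0.095   0.0815] [ -8.4 -20.    2.2]
[-0.1308 -0.0952  0.0815] [ -7.  -12.2   2.8]
42.375 [ 0.9  0.4 -0.1]
```

View pics/fin.png

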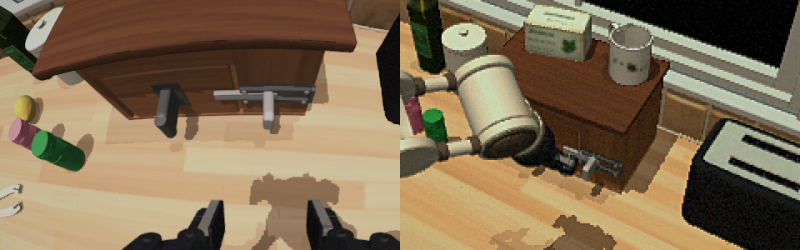

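The final view shows the drawer shut and the bolt bar across its right edge at (225,95). The tab moved the full 40 mm to its stop, and the gripper is clear. Handing in.

```bash
python3 -c "
from h import *
print(r.finish_job())"
```

```text
the job is handed in; nothing more can be done
None
```

The job is handed in at about 42 s: the red-capped jar was placed upright in the drawer, the drawer was closed slowly until it met its stop, and the bolt was slid its full 40 mm home; I could not see the jar once the drawer was shut, so that it is still standing is inferred from the gentle close.

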